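# Hold the sample cell in the photometer beam

### The job

Take the tall capped sample vial out of the rack and set it right down into the empty rear well of the photometer's cell slide, and let go of it. Then grip the slide's knob and draw the slide out towards you, against its return spring, just until the dark ring on its rod comes out level with the steel bush, so that the sample stands on the beam line, and keep it there for the reading: finish still holding the knob, with the slide on the mark. Leave the blank vial in the front well, and do not disturb the other vials, the beaker or the bottle.

Things in the scene. Friction and masses are not known exactly. Their poses are not given: they have to be found in the camera images.
- sample_vial: the sample: upright round glass vial, 24 mm diameter with a 3 mm bevel at its foot, and a black cap of nearly the same diameter, 14 mm high; 76 mm tall in all, about 45 g. Origin: centre of its underside, z up along its axis. It starts upright in one of the rack's holes, standing 46 mm out of it; the only tall vial in the rack (the two others stand 22 mm out).
- rack: white block, 180 x 60 x 40 mm (x, y, z), fixed on the bench. Origin: centre of its underside. Four round holes, 28 mm diameter, 30 mm deep (floor 10 mm above the bench), 2 mm chamfers, in a row along its x at -63, -21, 21 and 63 mm; three hold vials. Fingers have most room closing along its y.
- photometer: white bench photometer, fixed. Origin: on the bench under the light beam. x points away from the operator (the slide pulls out along -x), y left. Flat deck 90 mm above the bench, x -95 (front face) to 100, y -90 to 90 mm; behind it a 108 mm high lamp cover, left of it the electronics, up to 130 mm high. The slide runs in an open bay in the deck, x -83 to 70, y -30 to 30 mm.
- beam (a point): point on the beam axis at deck height, 90 mm above the photometer's origin; two thin dark lines on the deck beside the bay mark it.
- well_rear (a point): mouth centre of the slide's rear well (farther from the knob), which starts empty; it moves with the slide. Level with the deck, 90 mm above the bench. Round well, 28 mm diameter, 40 mm deep, 2 mm chamfer: a seated vial's underside lies 40 mm below this point and 36 mm of it stand out. Axes as the photometer's.
- well_front (a point): centre of the mouth of the front well, 40 mm nearer the knob than the rear one and alike in size; it holds the blank and stands in the beam while the slide is home.
- blank_vial: the blank, a vial of the same shape and size as the sample (76 mm tall), seated in the front well. Origin: centre of its underside.
- pull_knob: black round knob on the end of the slide's rod: 23 mm diameter, 24 mm long along the photometer's x. Origin: its centre, 68 mm above the bench, 51 mm in front of the front face while home; the 8 mm rod runs from it through a 24 mm steel bush that stands 6 mm out of the face. Gripped from above, fingers closing along the photometer's y.
- cell_slide (a joint): travel of the cell slide in m, growing as it is pulled out (photometer -x): 0 home; 0.040 at the mark, where the dark ring on the rod is level with the bush's face and the rear well is on the beam line; 0.055 stop. The return spring pulls it home with about 4 N at 0 and 8 N at the mark (100 N/m); it does not stay where it is left.
- short_vial_a: short capped vial, 24 mm diameter, 52 mm tall, standing in the rack; to be left there. Origin: centre of its underside.
- short_vial_b: another short vial of the same size in the rack; to be left there. Origin: centre of its underside.
- beaker: empty glass beaker, 72 mm diameter, 95 mm tall, standing on the bench in front of the photometer's left part. Origin: centre of its underside.
- reagent_bottle: brown glass bottle with blue cap, 68 mm diameter, 160 mm tall, standing on the bench beyond the rack. Origin: centre of its underside.

How it is judged:
On the way, in this order (a step that is already met when the one before it is completed fails the run):
1. the sample vial is right down in the rear well, let go, with the slide at home (horizontal distance between sample_vial and well_rear below 0.005 m and z of sample_vial in the frame of well_rear below -0.036 m and angle between sample_vial's own z axis and vertical below 0.15 rad and contact force between the fingers and sample_vial below 0.1 N and value of joint cell_slide below 0.01 m), for 0.2 s.
2. the slide is held at its mark by the knob, sample still in its well (horizontal distance between sample_vial and well_rear below 0.005 m and z of sample_vial in the frame of well_rear below -0.036 m and angle between sample_vial's own z axis and vertical below 0.15 rad and value of joint cell_slide between 0.0365 and 0.0435 m and contact force between the fingers and pull_knob above 2 N), for 1 s.
At the end, for the whole second after the job is handed in: Slide still, within 3.5 mm of its 40 mm mark, fingers on the knob with over 2 N; sample and blank each within 5 mm of their wells' axes and at least 36 mm deep; sample within 0.15 rad of upright, within 7 mm of the beam axis and untouched (all of step 2 and horizontal distance between blank_vial and well_front below 0.005 m and z of blank_vial in the frame of well_front below -0.036 m and contact force between the fingers and sample_vial below 0.1 N and not (velocity of joint cell_slide above 0.01 m/s) and not (velocity of joint cell_slide below -0.01 m/s) and horizontal distance between sample_vial and beam below 0.007 m); the arm keeps its last pose, push and grip.
It fails at once if the blank vial comes out of the front well (z of blank_vial in the frame of well_front above -0.03 m or horizontal distance between blank_vial and well_front above 0.01 m).
It fails at once if another vial is shifted in or taken from the rack (distance of any of short_vial_a, short_vial_b from where it was at the start of the episode above 0.012 m).
It fails at once if the beaker or the bottle is pushed or knocked over (distance of any of beaker, reagent_bottle from where it was at the start of the episode above 0.02 m or angle between any of beaker, reagent_bottle's own z axis and vertical above 0.3 rad).
It also fails if it takes over 54 s, if anything falls off the work surface, if the arm or the gripper's body presses on something with over 40 N, if the wrist force passes 120 N, or if a joint passes its speed limit or range.

### The arm

A 7-joint arm with a two-finger parallel gripper is mounted at the origin on the work surface. World frame = base frame: x ahead of the robot, y to its left, z up, the work surface at z = 0. Lengths are in m, angles in rad, forces in N, time in s.
With the tool pointing down it reaches from about 0.35 to 0.9 m from the base axis. Payload 8.1 kg.
Tool frame: the origin (TCP) lies midway between the tips of the shut fingers; the grasp point (between the pads) lies 19 mm behind it; z points along the fingers, y is the line along which they close (so a half turn about z gives the same grasp; the last joint's range is limited). The gripper opens to 92 mm and grips with 3 to 60 N. Pads are 19 mm wide; open, the fingers measure 130 mm over their backs; the gripper's body (75 mm by 190 mm) begins 47 mm behind the grasp point.
Start: joints at [1.203, 0.434, 0.025, 1.573, -0.012, 1.134, -0.075], TCP at [0.164, -0.603, 0.227] pointing down, gripper open.
Joint ranges: [-2.62, 2.62], [-0.44, 2.09], [-1.27, 1.32], [0.08, 2.57], [-1.32, 4.46], [0.12, 2], [-2.74, 2.74]. Speed limits (rad/s): [2.22, 2.22, 3.01, 3.01, 3.14, 3.14, 3.14].

### API

Orientations are given as a unit quaternion [w, x, y, z].
In Python, from rig import manip, camera gives the robot as it stands.
- The arm moves only by the tool send_rows, never from a script. Its argument "series" is a list of rows, each a list of 7 numbers: the closure, from 0 (fully open) to 1 (shut), then the shift along the tool's x, y, z in m, then the turn, a rotation vector about the tool's x, y, z in rad. A call has 1 to 8 rows; each row is the pose to reach, as a shift and turn from the pose commanded when the call began, along the tool's axes at that moment; what a row does not reach only later rows make up. A row lasts 1/8 s, in which the tool goes at most 62.5 mm and 10.7 degrees, less where a joint would pass 70% of its speed; a pose out of reach is approached as far as the arm can. A call with a gripper value outside its range is refused whole. The fingers move at their own pace and stop on an object; "squeeze" is the grip in N (left out, the last holds). Time passes only in rows, so rows that repeat a pose let the fingers close. It gives the time, the measured TCP pose, the force, the opening and the grip force at its end, in the units of the state.
- manip.sense(): the state, without advancing time (a new reading comes with each control period).
- camera(name): name is "scene" or "side" or "wrist"; returns a dict with "color" (400x640x3 uint8, red, green, blue), "fx", "fy", "cx", "cy" (pixels), "world_from_camera" (4x4, takes a point from camera to world coordinates). Camera axes: x right, y up, looking along -z (the intrinsics and any distortion apply to the point x, -y, -z); pixel columns grow to the right and rows downward; lengths in m; the calibration is good to about 2 mm. The wrist camera is an equidistant fisheye: a pixel r from the principal point sees the ray r / f radians off the axis. A picture is of the moment at which its call begins. There is no depth.
- manip.hand_in(): hands the job in; it is judged then, once.
The state is a dict: "time": time; "joint_positions": joint angles; "qvel": joint speeds; "tau": joint torques, N m; "eef_pos": TCP position; "tool_rot": TCP orientation; "force": force on the tool from outside, world axes, zero at the start; "ft_torque": the same for the moment, N m; "opening": finger opening in m; "grip_force": force on a finger pad.
Only numpy, scipy, OpenCV 4.12 (cv2) and the standard library are available. Lean on these libraries where they do the work, as an engineer would, in place of code of your own. Each camera call takes 0.05 s, during which the arm holds its last target. There are 200 camera calls.

## Working session

There is one attempt and no reset: what is moved stays moved. The work goes in short steps, Python scripts to look and compute and a tool call to move; the robot and the scene stay as the last step left them, time stands still between calls to the robot, and variables do not carry over. Pictures are saved under pics/ and viewed, at most 10 in all, crops included, and the job is handed in when it is done.

Besides the shell and the picture viewer there is one more tool, called after "Call:" by a JSON object that holds its "method" and its "body", one argument or row to a line. send_rows: Moves the arm, as the interface text tells. Its arguments: {"type":"object","properties":{"series":{"type":"array"},"squeeze":{"type":"number"}},"required":["series"]}

```bash
mkdir -p pics; ls; cat > h.py <<'E'
import numpy as np, cv2
from rig import manip, camera
from scipy.spatial.transform import Rotation as R
def ray(c,u,v,fish=False):
    x,y=(u-c["cx"])/c["fx"],(v-c["cy"])/c["fy"]
    if fish:
        r=np.hypot(x,y); d=np.array([x/r*np.sin(r),-y/r*np.sin(r),-np.cos(r)]) if r>1e-9 else np.array([0,0,-1.])
    else: d=np.array([x,-y,-1.])
    T=np.array(c["world_from_camera"]); d=T[:3,:3]@d
    return T[:3,3],d/np.linalg.norm(d)
def onz(c,u,v,z,fish=False):
    o,d=ray(c,u,v,fish); return o+d*(z-o[2])/d[2]
def proj(c,p,fish=False):
    T=np.array(c["world_from_camera"]); q=T[:3,:3].T@(np.array(p)-T[:3,3]); q=np.array([q[0],-q[1],-q[2]])
    if fish:
        th=np.arctan2(np.hypot(q[0],q[1]),q[2]); s=th/np.hypot(q[0],q[1])
    else: s=1/q[2]
    return c["cx"]+c["fx"]*q[0]*s, c["cy"]+c["fy"]*q[1]*s
def save(c,n): cv2.imwrite(f"pics/{n}.png",c["color"][:,:,::-1])
E
python3 - <<'E'
from h import *
for n in("scene","side","wrist"):
    c=camera(n); save(c,n+"0"); print(n,c["fx"],c["cx"],c["cy"],np.round(c["world_from_camera"],3).tolist())
s=manip.sense(); print(s)
E
```

```text
pics
scene 431.3874570274411 317.6162292639777 205.41861222051585 [[-0.553, -0.518, 0.653, 1.157], [0.833, -0.34, 0.435, 0.426], [-0.003, 0.785, 0.62, 0.67], [0.0, 0.0, 0.0, 1.0]]
side 364.9955460384817 317.62397248697994 202.59737707107965 [[0.702, 0.372, -0.608, 0.004], [-0.712, 0.375, -0.593, -0.468], [0.007, 0.849, 0.528, 0.541], [0.0, 0.0, 0.0, 1.0]]
wrist 309.70691628693146 322.0339478583085 200.15721097484962 [[0.261, 0.931, 0.256, 0.232], [-0.965, 0.252, 0.068, -0.584], [-0.001, -0.265, 0.964, 0.384], [0.0, 0.0, 0.0, 1.0]]
{'time': 0.15, 'joint_positions': array([ 1.2034103 ,  0.43505801,  0.02500736,  1.57383576, -0.01161033,
        1.13400497, -0.07512394]), 'qvel': array([-0.0021122 , -0.00336786,  0.00124617, -0.00255966,  0.000929  ,
        0.00047803,  0.00120028]), 'tau': array([ 1.94919892e-03, -6.68264794e+01,  9.85929742e-01, -3.14695108e+01,
       -6.04360295e-02,  3.94790957e-02,  1.71520846e-04]), 'eef_pos': array([ 0.16341036, -0.60288316,  0.22614894]), 'tool_rot': array([-5.65346345e-04,  9.91257023e-01,  1.31943845e-01, -1.31384621e-04]), 'force': array([0.17062051, 0.08689035, 1.15043086]), 'ft_torque': array([0.03261409, 0.02540445, 0.01735203]), 'grip_force': 0.0, 'opening': 0.09183192885793795}
```

View pics/scene0.png

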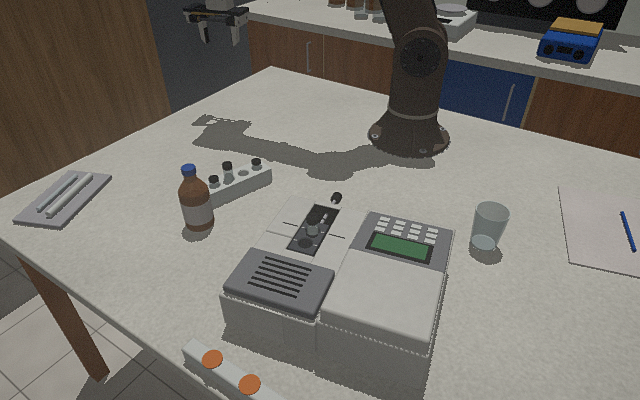

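View pics/side0.png

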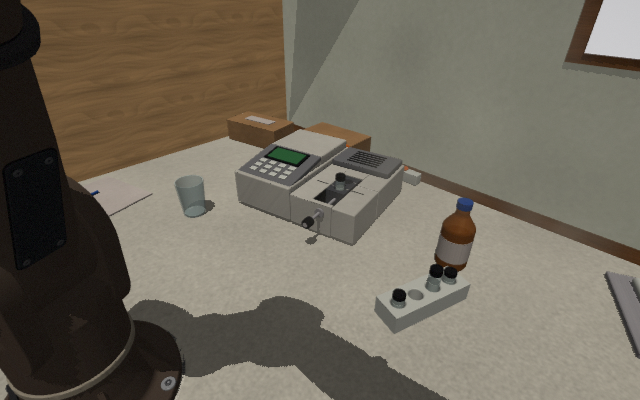

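The scene view shows the caps at (214,180), (227,166, tall) and (257,162), and the knob at (336,197). The side view shows the caps at (399,296), (436,271, tall) and (451,273), the knob at (308,222) and the blank's cap at (340,178).

```bash
cat > m.py <<'E'
from h import *
from scipy.optimize import least_squares
def blob(c,u,v,r=11,t=45):
    g=c["color"].max(2); m=((g<t)*255).astype(np.uint8); 
    x0,y0=u-r,v-r; n,l,s,ce=cv2.connectedComponentsWithStats(m[y0:v+r,x0:u+r])
    if n<2: return None
    k=min(range(1,n),key=lambda k:np.hypot(*(ce[k]-r))-s[k,4]*.1); return ce[k]+[x0,y0], s[k]
def tri(a,b):
    (o,d),(p,e)=a,b
    A=np.c_[d,-e]; t=np.linalg.lstsq(A,p-o,rcond=None)[0]
    return (o+d*t[0]+p+e*t[1])/2, np.linalg.norm(o+d*t[0]-p-e*t[1])
E
python3 - <<'E'
from m import *
S=camera("scene");D=camera("side")
for n,a,b in (("short1",(214,180),(451,273)),("tall",(227,166),(436,271)),("short2",(257,162),(399,296)),("knob",(336,197),(308,222)),("blank",(313,230),(340,178))):
    A=blob(S,*a);B=blob(D,*b); print(n,A,B)
    if A and B: print(*[np.round(x,4) for x in tri(ray(S,*A[0]),ray(D,*B[0]))])
a=cv2.resize(S["color"][150:270,180:380],None,fx=4,fy=4,interpolation=2)
cv2.imwrite("pics/c1.png",a[:,:,::-1])
b=cv2.resize(D["color"][130:260,250:410],None,fx=4.5,fy=4.5,interpolation=2)
cv2.imwrite("pics/c2.png",b[:,:,::-1])
E
```

```text
short1 (array([215., 181.]), array([12, 12,  1,  1,  1], dtype=int32)) (array([450.24193548, 272.0483871 ]), array([  4,   5,  13,  12, 124], dtype=int32))
[ 0.5659 -0.279   0.0521] 0.0059
tall (array([228., 168.]), array([12, 13,  1,  1,  1], dtype=int32)) (array([436.15231788, 270.63576159]), array([  5,   4,  13,  14, 151], dtype=int32))
[ 0.5269 -0.2669  0.0734] 0.0046
short2 (array([259.5, 162.5]), array([13, 11,  2,  2,  2], dtype=int32)) (array([398.96376812, 295.15942029]), array([  5,   4,  13,  13, 138], dtype=int32))
[ 0.4417 -0.2411  0.0531] 0.0102
knob (array([332.5, 197. ]), array([ 7, 11,  2,  1,  2], dtype=int32)) (array([308.15853659, 221.6097561 ]), array([ 5,  6, 12, 12, 82], dtype=int32))
[0.4767 0.0176 0.0689] 0.0067
blank (array([311.5, 223. ]), array([9, 4, 2, 1, 2], dtype=int32)) (array([340.25714286, 177.27142857]), array([ 7,  6, 10,  9, 70], dtype=int32))
[0.6237 0.0567 0.1132] 0.0018
```

View pics/c1.png

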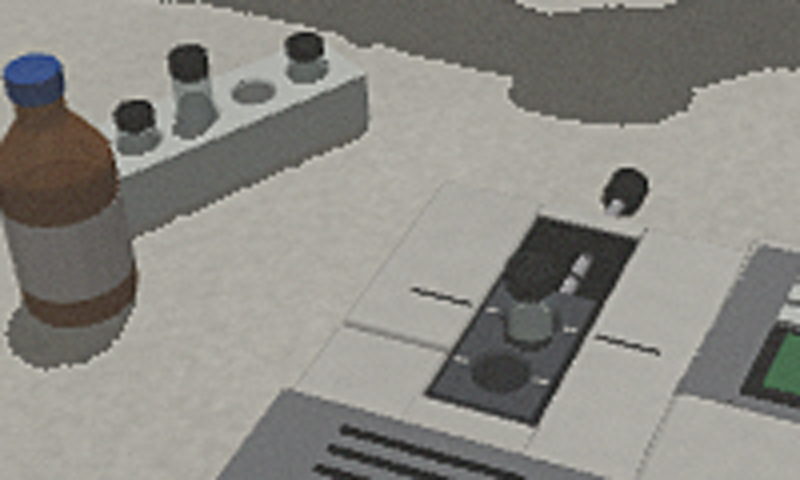

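View pics/c2.png

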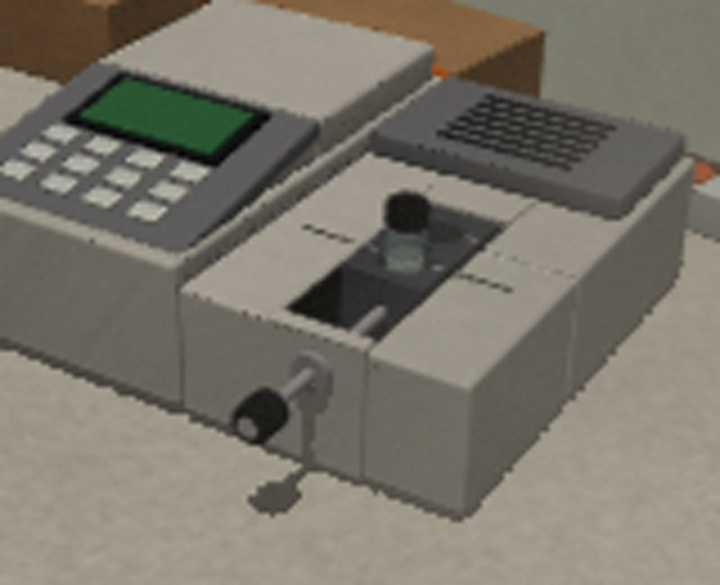

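The c1 crop (4x, offset 180,150) gives these positions:
- Caps: tall (189,63), shorts (135,116) and (305,47), blank (533,275).
- Knob: (626,192).
- Empty rear well mouth: (501,372).
- Bay corners: (540,215), (638,238), (540,424), (428,395).

The c2 crop shows the knob, the bush and the blank standing clear, with the bay corners partly hidden.

```bash
python3 - <<'E'
from m import *
S=camera("scene");D=camera("side")
f=lambda x,y:(180+x/4-.4,150+y/4-.4)
g=lambda x,y:(250+x/4.5-.4,130+y/4.5-.4)
for n,a,b in (("short1",f(135,116),(450.24,272.05)),("tall",f(189,63),(436.15,270.6)),("short2",f(305,47),(398.96,295.16)),("knob",f(626,192),(308.16,221.6)),("blank",f(533,275),(340.2,177.3))):
    print(n,*[np.round(x,4) for x in tri(ray(S,*a),ray(D,*b))], "tall/short cap planes", np.round(onz(D,*b,{"short1":.055,"short2":.055,"tall":.079,"knob":.068,"blank":.119}[n]),4),np.round(onz(S,*a,{"short1":.055,"short2":.055,"tall":.079,"knob":.068,"blank":.119}[n]),4))
L=np.array([[-83,-30],[-83,30],[70,30],[70,-30],[-40,0]])/1e3; L[4]=[.04,0]
P=np.array([onz(S,*f(*p),.09)[:2] for p in((540,215),(638,238),(540,424),(428,395),(501,372))])
M=[];
def fit(L,P):
    a=L-L.mean(0);b=P-P.mean(0);th=np.arctan2((a[:,0]*b[:,1]-a[:,1]*b[:,0]).sum(),(a*b).sum())
    Rm=np.array([[np.cos(th),-np.sin(th)],[np.sin(th),np.cos(th)]]);t=P.mean(0)-Rm@L.mean(0);return th,t,(P-L@Rm.T-t)*1e3
print("scene",*[np.round(x,4) for x in fit(L,P)])
# side: bay corners front-left(288,306), rear-right(508,223) front-right(372,350)
P2=np.array([onz(D,*g(*p),.09)[:2] for p in((372,350),(288,306),(508,222))])
print("side",*[np.round(x,4) for x in fit(L[[0,1,3]],P2)])
E
```

```text
short1 [ 0.5638 -0.2822  0.0561] 0.0006 tall/short cap planes [ 0.5653 -0.2819  0.055 ] [ 0.5627 -0.2831  0.055 ]
tall [ 0.5237 -0.2701  0.0779] 0.0005 tall/short cap planes [ 0.5227 -0.2707  0.079 ] [ 0.5249 -0.2685  0.079 ]
short2 [ 0.4433 -0.2457  0.0554] 0.0004 tall/short cap planes [ 0.4437 -0.2456  0.055 ] [ 0.4428 -0.2459  0.055 ]
knob [0.476  0.0224 0.0678] 0.0011 tall/short cap planes [0.4761 0.0217 0.068 ] [0.4758 0.0229 0.068 ]
blank [0.6161 0.0527 0.1177] 0.0018 tall/short cap planes [0.6147 0.0504 0.119 ] [0.6167 0.0542 0.119 ]
scene 0.2251 [0.6175 0.0549] [[ 0.7443  2.1785]
 [ 1.9058 -1.269 ]
 [-1.9913 -1.1804]
 [-2.0324  1.3361]
 [ 1.3736 -1.0652]]
side 0.2164 [0.6151 0.0505] [[-7.2953 -2.4861]
 [ 5.8356 -0.1136]
 [ 1.4597  2.5996]]
```

Call:
{"method": "send_rows", "body": {
  "series": [
    [0, 0.054, -0.028, 0, 0, 0, 0.14],
    [0, 0.108, -0.057, 0, 0, 0, 0.28],
    [0, 0.163, -0.085, 0, 0, 0, 0.42],
    [0, 0.217, -0.113, 0, 0, 0, 0.559],
    [0, 0.272, -0.142, 0, 0, 0, 0.559],
    [0, 0.326, -0.17, 0, 0, 0, 0.559],
    [0, 0.385, -0.201, 0, 0, 0, 0.559],
    [0, 0.435, -0.227, 0, 0, 0, 0.559]
  ]
}}

```text
time: 1.35
eef_pos: [0.5254, -0.2688, 0.227]
tool_rot: [0.0, 0.989, -0.147, 0.0]
force: [0.4, -0.9, -0.4]
opening: 0.0916
grip_force: 0.0
```

Call:
{"method": "send_rows", "body": {
  "series": [
    [0, 0, 0, 0.02, 0, 0, 0],
    [0, 0, 0, 0.03, 0, 0, 0],
    [0, 0, 0, 0.03, 0, 0, 0]
  ]
}}

```text
time: 1.72
eef_pos: [0.5228, -0.2712, 0.1961]
tool_rot: [0.0, 0.989, -0.147, -0.001]
force: [-0.1, -0.4, 0.1]
opening: 0.0916
grip_force: 0.0
```

```bash
python3 - <<'E'
from m import *
S=camera("scene");D=camera("side");W=camera("wrist");save(W,"w1")
b=tri(ray(S,188,169.6),ray(D,464.6,204.5)); print("bottle",b)
s=manip.sense(); q=s["tool_rot"]; Rt=R.from_quat(q,scalar_first=True); print(s["time"],s["eef_pos"],np.round(Rt.as_matrix(),3))
print("bottle in tool", Rt.inv().apply(b[0]-s["eef_pos"]), "tall px",proj(W,[.5237,-.27,.086],True))
E
```

```text
bottle (array([ 0.66033223, -0.24341387,  0.15055712]), np.float64(0.0001323143370965414))
1.875 [ 0.52378428 -0.2713928   0.197462  ] [[ 0.957 -0.292  0.001]
 [-0.292 -0.957 -0.001]
 [ 0.001  0.    -1.   ]]
bottle in tool [ 0.1224023  -0.06660944  0.04700096] tall px (np.float64(321.08185937116514), np.float64(197.30250647201865))
```

View pics/w1.png

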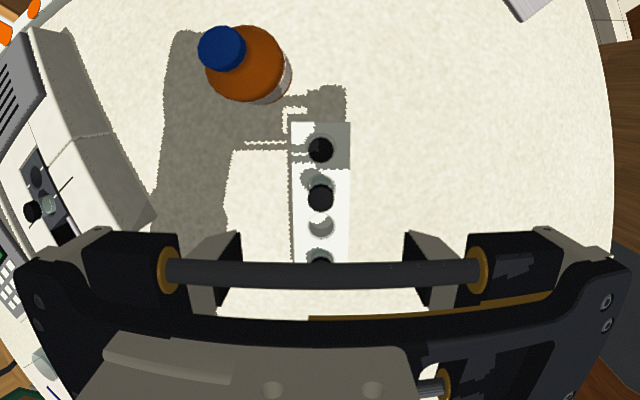

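The wrist view shows the tall cap at (320,197), where I predicted (321,197). The bottle is well clear at (240,60).

Call:
{"method": "send_rows", "body": {
  "series": [
    [0, 0, 0, 0.04, 0, 0, 0],
    [0, 0, 0, 0.085, 0, 0, 0],
    [0, 0, 0, 0.12, 0, 0, 0],
    [0, 0, 0, 0.141, 0, 0, 0],
    [0, 0, 0, 0.141, 0, 0, 0],
    [0.5, 0, 0, 0.141, 0, 0, 0],
    [0.8, 0, 0, 0.141, 0, 0, 0],
    [1, 0, 0, 0.141, 0, 0, 0]
  ],
  "squeeze": 15
}}

```text
time: 2.88
eef_pos: [0.5245, -0.2706, 0.0567]
tool_rot: [0.0, 0.989, -0.147, 0.001]
force: [0.0, 0.3, 0.8]
opening: 0.0662
grip_force: 0.0
```

Call:
{"method": "send_rows", "body": {
  "series": [
    [1, 0, 0, 0, 0, 0, 0],
    [1, 0, 0, 0, 0, 0, 0],
    [1, 0, 0, 0, 0, 0, 0],
    [1, 0, 0, 0, 0, 0, 0]
  ]
}}

```text
time: 3.38
eef_pos: [0.524, -0.2703, 0.0557]
tool_rot: [0.0, 0.989, -0.147, -0.0]
force: [-0.5, 0.1, -0.0]
opening: 0.026
grip_force: 0.0
```

Call:
{"method": "send_rows", "body": {
  "series": [
    [1, 0, 0, 0, 0, 0, 0],
    [1, 0, 0, 0, 0, 0, 0],
    [1, 0, 0, 0, 0, 0, 0],
    [1, 0, 0, 0, 0, 0, 0]
  ]
}}

```text
time: 3.88
eef_pos: [0.524, -0.2703, 0.0557]
tool_rot: [0.0, 0.989, -0.147, -0.0]
force: [-0.1, -0.8, -0.4]
opening: 0.0239
grip_force: 15.0
```

Call:
{"method": "send_rows", "body": {
  "series": [
    [1, 0, 0, -0.01, 0, 0, 0],
    [1, 0, 0, -0.03, 0, 0, 0],
    [1, 0, 0, -0.055, 0, 0, 0],
    [1, 0, 0, -0.085, 0, 0, 0],
    [1, 0, 0, -0.115, 0, 0, 0],
    [1, 0, 0, -0.145, 0, 0, 0],
    [1, 0, 0, -0.16, 0, 0, 0],
    [1, 0, 0, -0.16, 0, 0, 0]
  ]
}}

```text
time: 4.88
eef_pos: [0.5245, -0.2705, 0.2167]
tool_rot: [0.0, 0.989, -0.147, 0.001]
force: [0.2, -0.1, -1.0]
opening: 0.0243
grip_force: 15.0
```

```bash
python3 - <<'E'
from m import *
s=manip.sense(); Rt=R.from_quat(s["tool_rot"],scalar_first=True); print(s["eef_pos"],s["opening"],s["grip_force"])
print(Rt.inv().apply(np.array([.656,.0625,s["eef_pos"][2]])-s["eef_pos"]))
E
```

```text
[ 0.52447439 -0.27053296  0.21669152] 0.024289076682804927 14.999946523457766
[ 2.92902778e-02 -3.56864145e-01 -3.86080504e-05]
```

Call:
{"method": "send_rows", "body": {
  "series": [
    [1, 0.004, -0.04, 0, 0, 0, -0.07],
    [1, 0.008, -0.09, 0, 0, 0, -0.15],
    [1, 0.012, -0.14, 0, 0, 0, -0.23],
    [1, 0.016, -0.19, 0, 0, 0, -0.31],
    [1, 0.02, -0.24, 0, 0, 0, -0.39],
    [1, 0.024, -0.29, 0, 0, 0, -0.46],
    [1, 0.027, -0.33, 0, 0, 0, -0.5],
    [1, 0.0293, -0.357, 0, 0, 0, -0.512]
  ]
}}

```text
time: 5.88
eef_pos: [0.6553, 0.065, 0.2141]
tool_rot: [-0.0, 0.994, 0.11, -0.001]
force: [-0.5, -0.2, 0.7]
opening: 0.024
grip_force: 15.0
```

Call:
{"method": "send_rows", "body": {
  "series": [
    [1, 0, 0, 0, 0, 0, 0],
    [1, 0, 0, 0, 0, 0, 0],
    [1, 0, 0, 0, 0, 0, 0]
  ]
}}

```text
time: 6.25
eef_pos: [0.6554, 0.0608, 0.2156]
tool_rot: [0.001, 0.994, 0.107, -0.0]
force: [0.8, -0.5, 0.6]
opening: 0.024
grip_force: 15.0
```

```bash
python3 - <<'E'
from m import *
W=camera("wrist");s=manip.sense(); Rt=R.from_quat(s["tool_rot"],scalar_first=True); print(s["eef_pos"],s["opening"],s["grip_force"],np.round(Rt.as_matrix()[:2,:2],4))
th=.218;x=np.array([np.cos(th),np.sin(th),0]);y=np.array([-x[1],x[0],0]);b=np.array([.617,.054,.09])
for n,u,v in(("rear",.04,0),("front",0,0),("cRR",.07,-.03),("cRL",.07,.03),("cFR",-.083,-.03),("cFL",-.083,.03)): print(n,np.round(proj(W,b+u*x+v*y,True),1))
print(W["world_from_camera"],W["fx"],W["cx"],W["cy"])
save(W,"w2f")
cv2.imwrite("pics/w2.png",cv2.resize(W["color"][60:260,200:440],None,fx=3,fy=3,interpolation=2)[:,:,::-1])
E
```

```text
[0.65549595 0.06110355 0.21572791] 0.023902796516016858 14.999901065602899 [[ 0.9769  0.2138]
 [ 0.2138 -0.9769]]
rear [320.8 192.3]
front [321.  231.9]
cRR [353.1 160.8]
cRL [288.3 161. ]
cFR [348.9 302. ]
cFL [293.9 302.1]
[[ 2.12729388e-01  9.42051188e-01  2.59395001e-01  7.25061804e-01]
 [-9.77110707e-01  2.04842333e-01  5.73958607e-02  7.67916288e-02]
 [ 9.34761548e-04 -2.65667419e-01  9.64064287e-01  3.73529674e-01]
 [ 0.00000000e+00  0.00000000e+00  0.00000000e+00  1.00000000e+00]] 309.70691628693146 322.0339478583085 200.15721097484962
```

View pics/w2.png

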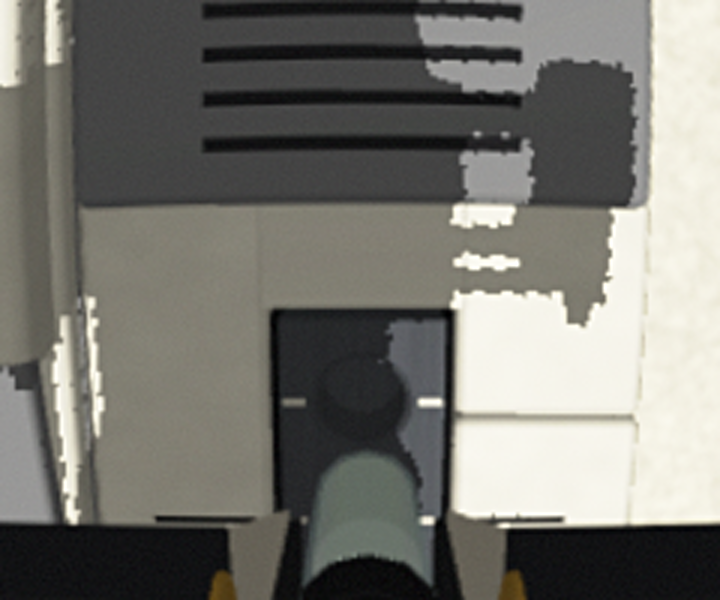

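The wrist view shows the well ticks at (293,402) and (430,402) in the crop (full image about (320.6,193.7)). The bay's rear corners are at (272,310) and (455,310), and the beam lines are at row 519.

```bash
python3 - <<'E'
from m import *
W=camera("wrist");s=manip.sense(); Rt=R.from_quat(s["tool_rot"],scalar_first=True)
f=lambda x,y:(200+x/3-.33,60+y/3-.33)
P=[onz(W,*f(*p),.09,True) for p in((362.5,402),(272,310),(455,310),(205,519),(530,519))]
t=lambda p:np.round(Rt.inv().apply(p-s["eef_pos"])*1e3,1)
for p in P: print(np.round(p[:2],4),t(p))
d=P[1]-P[2]; print("yaw",np.arctan2(-d[0],d[1]),np.linalg.norm(d)); d=P[3]-P[4]; print("yaw",np.arctan2(-d[0],d[1]), "tool yaw",np.arctan2(*Rt.as_matrix()[1::-1,0]),s["eef_pos"])
E
```

```text
[0.6547 0.063 ] [ -0.4  -1.8 125.8]
[0.6775 0.0965] [ 29.  -29.7 125.8]
[0.6895 0.0413] [ 28.9  26.9 125.8]
[0.6047 0.1055] [-40.2 -54.  125.8]
[6.276e-01 4.000e-04] [-40.3  53.5 125.9]
yaw 0.21422626353030141 0.05654138227566763
yaw 0.21432850133664624 tool yaw 0.21581487211656247 [0.65550309 0.06139363 0.21581782]
```

Call:
{"method": "send_rows", "body": {
  "series": [
    [1, 0, -0.001, 0.03, 0, 0, 0],
    [1, 0, -0.0013, 0.06, 0, 0, 0],
    [1, 0, -0.0013, 0.075, 0, 0, 0],
    [1, 0, -0.0013, 0.075, 0, 0, 0],
    [1, 0, -0.0013, 0.082, 0, 0, 0],
    [1, 0, -0.0013, 0.087, 0, 0, 0],
    [1, 0, -0.0013, 0.092, 0, 0, 0],
    [1, 0, -0.0013, 0.092, 0, 0, 0]
  ]
}}

```text
time: 7.35
eef_pos: [0.6552, 0.0639, 0.1234]
tool_rot: [0.0, 0.994, 0.109, -0.0]
force: [1.1, -0.9, 0.3]
opening: 0.024
grip_force: 15.0
```

Call:
{"method": "send_rows", "body": {
  "series": [
    [1, 0, 0, 0.007, 0, 0, 0],
    [1, 0, 0, 0.013, 0, 0, 0],
    [1, 0, 0, 0.019, 0, 0, 0],
    [1, 0, 0, 0.023, 0, 0, 0],
    [1, 0, 0, 0.026, 0, 0, 0],
    [1, 0, 0, 0.027, 0, 0, 0],
    [1, 0, 0, 0.027, 0, 0, 0]
  ]
}}

```text
time: 8.22
eef_pos: [0.6553, 0.064, 0.0967]
tool_rot: [0.0, 0.994, 0.109, -0.0]
force: [-0.0, -0.7, -1.2]
opening: 0.0242
grip_force: 15.0
```

Call:
{"method": "send_rows", "body": {
  "series": [
    [1, 0, 0, 0.001, 0, 0, 0],
    [0.6, 0, 0, 0.001, 0, 0, 0],
    [0.4, 0, 0, 0.001, 0, 0, 0],
    [0.2, 0, 0, 0.001, 0, 0, 0],
    [0.2, 0, 0, 0.001, 0, 0, 0],
    [0.2, 0, 0, 0.001, 0, 0, 0]
  ]
}}

```text
time: 8.98
eef_pos: [0.6553, 0.0641, 0.0957]
tool_rot: [0.0, 0.994, 0.109, 0.0]
force: [0.2, -0.4, 0.1]
opening: 0.0695
grip_force: 0.0
```

Call:
{"method": "send_rows", "body": {
  "series": [
    [0.2, 0, 0, 0, 0, 0, 0],
    [0.2, 0, 0, -0.02, 0, 0, 0],
    [0.2, 0, 0, -0.06, 0, 0, 0],
    [0.2, 0, 0, -0.1, 0, 0, 0],
    [0.2, 0, 0, -0.13, 0, 0, 0],
    [0.2, 0, 0, -0.13, 0, 0, 0],
    [0.2, 0, 0, -0.13, 0, 0, 0]
  ]
}}

```text
time: 9.85
eef_pos: [0.6549, 0.064, 0.225]
tool_rot: [0.0, 0.994, 0.109, -0.0]
force: [0.7, 0.1, -0.3]
opening: 0.0735
grip_force: 0.0
```

```bash
python3 - <<'E'
from m import *
W=camera("wrist");D=camera("side");s=manip.sense(); print(s["eef_pos"],s["opening"])
a=cv2.resize(W["color"][100:260,220:420],(800,640))[:580]; b=cv2.resize(D["color"][140:240,280:400],(480,400))
cv2.imwrite("pics/w3.png",np.hstack([cv2.resize(W["color"][100:260,220:420],(400,320)),cv2.resize(D["color"][140:240,280:400],(384,320))])[:,:,::-1])
th=.215;x=np.array([np.cos(th),np.sin(th),0])
for z in(.126,): print(proj(W,[.6553,.0635,z],True),proj(D,[.6553,.0635,z]))
E
```

```text
[0.65461117 0.06390844 0.22436758] 0.07331567067052107
(np.float64(323.3928449531046), np.float64(200.49115534754975)) (np.float64(347.02647054649407), np.float64(167.89760694755708))
```

View pics/w3.png

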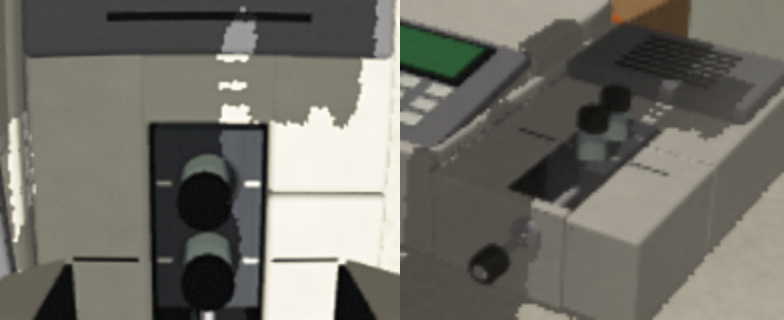

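Both vials are seated alike in the wells at the ticks, and the slide is home. Next I'll move over the knob.

Call:
{"method": "send_rows", "body": {
  "series": [
    [0.2, -0.04, 0, 0, 0, 0, 0],
    [0.2, -0.09, 0.001, 0, 0, 0, 0],
    [0.2, -0.14, 0.001, 0, 0, 0, 0],
    [0.2, -0.184, 0.0014, 0, 0, 0, 0],
    [0.2, -0.184, 0.0014, 0.04, 0, 0, 0],
    [0.2, -0.184, 0.0014, 0.06, 0, 0, 0],
    [0.2, -0.184, 0.0014, 0.06, 0, 0, 0],
    [0.2, -0.184, 0.0014, 0.06, 0, 0, 0]
  ]
}}

```text
time: 10.95
eef_pos: [0.4763, 0.0231, 0.1661]
tool_rot: [-0.0, 0.994, 0.109, 0.0]
force: [0.0, 0.2, 0.3]
opening: 0.0736
grip_force: 0.0
```

```bash
python3 - <<'E'
from m import *
W=camera("wrist");S=camera("scene");D=camera("side");s=manip.sense(); print(s["eef_pos"],s["opening"])
print("beaker", onz(S,484,243,0), onz(D,194,211,0))
print("knob px",proj(W,[.475,.0232,.068],True))
cv2.imwrite("pics/w4.png",cv2.resize(W["color"][80:280,200:440],None,fx=3,fy=3)[:,:,::-1])
E
```

```text
[0.47656885 0.02310263 0.16643392] 0.07358885250396147
beaker [0.35978208 0.34404322 0.        ] [0.36029491 0.34496196 0.        ]
knob px (np.float64(322.35224166312236), np.float64(202.57583689813205))
```

View pics/w4.png

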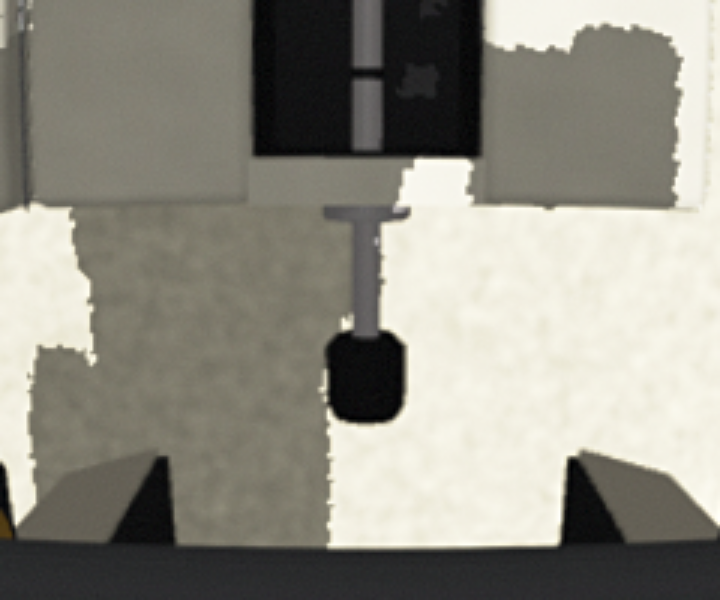

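The knob is centred at crop (366,377), about 1 mm nearer than I assumed. The beaker at (0.36,0.34) is clear. I'll descend and grip.

Call:
{"method": "send_rows", "body": {
  "series": [
    [0.2, -0.002, 0, 0.04, 0, 0, 0],
    [0.2, -0.002, 0, 0.08, 0, 0, 0],
    [0.2, -0.002, 0, 0.105, 0, 0, 0],
    [0.2, -0.002, 0, 0.1175, 0, 0, 0],
    [0.4, -0.002, 0, 0.1175, 0, 0, 0],
    [0.6, -0.002, 0, 0.1175, 0, 0, 0],
    [0.8, -0.002, 0, 0.1175, 0, 0, 0],
    [1, -0.002, 0, 0.1175, 0, 0, 0]
  ],
  "squeeze": 30
}}

```text
time: 12.1
eef_pos: [0.4744, 0.0225, 0.0488]
tool_rot: [0.0, 0.994, 0.109, 0.001]
force: [-0.2, 0.4, -0.0]
opening: 0.0382
grip_force: 0.0
```

Call:
{"method": "send_rows", "body": {
  "series": [
    [1, 0, 0, 0, 0, 0, 0],
    [1, 0, 0, 0, 0, 0, 0],
    [1, 0, 0, 0, 0, 0, 0],
    [1, 0, 0, 0, 0, 0, 0],
    [1, 0, 0, 0, 0, 0, 0]
  ]
}}

```text
time: 12.72
eef_pos: [0.474, 0.0229, 0.0483]
tool_rot: [-0.0, 0.994, 0.109, 0.0]
force: [-1.8, 3.8, 3.9]
opening: 0.0222
grip_force: 30.0
```

Call:
{"method": "send_rows", "body": {
  "series": [
    [1, -0.004, 0, 0, 0, 0, 0],
    [1, -0.01, 0, 0, 0, 0, 0],
    [1, -0.017, 0, 0, 0, 0, 0],
    [1, -0.024, 0, 0, 0, 0, 0],
    [1, -0.031, 0, 0, 0, 0, 0],
    [1, -0.037, 0, 0, 0, 0, 0],
    [1, -0.04, 0, 0, 0, 0, 0],
    [1, -0.04, 0, 0, 0, 0, 0]
  ]
}}

```text
time: 13.72
eef_pos: [0.4372, 0.0149, 0.0485]
tool_rot: [-0.001, 0.994, 0.109, 0.002]
force: [6.2, 6.0, -5.8]
opening: 0.0216
grip_force: 30.0
```

Call:
{"method": "send_rows", "body": {
  "series": [
    [1, 0, 0, 0, 0, 0, 0],
    [1, 0, 0, 0, 0, 0, 0]
  ]
}}

```text
time: 13.98
eef_pos: [0.4374, 0.0149, 0.0485]
tool_rot: [-0.001, 0.994, 0.109, 0.002]
force: [6.5, 6.4, -5.5]
opening: 0.0217
grip_force: 30.0
```

```bash
python3 - <<'E'
from m import *
W=camera("wrist");D=camera("side");s=manip.sense(); print(s["eef_pos"],s["opening"],s["force"],np.hypot(*(s["eef_pos"]-[.474,.0229,0])[:2]))
a=cv2.resize(W["color"][40:240,230:430],(400,400));b=cv2.resize(D["color"][150:250,280:380],(400,400))
cv2.imwrite("pics/w5.png",np.hstack([a,b])[:,:,::-1])
E
```

```text
[0.43736105 0.01492525 0.04853537] 0.021817177189696783 [ 7.18662208  5.37664669 -5.15391574] 0.03749678869388508
```

View pics/w5.png

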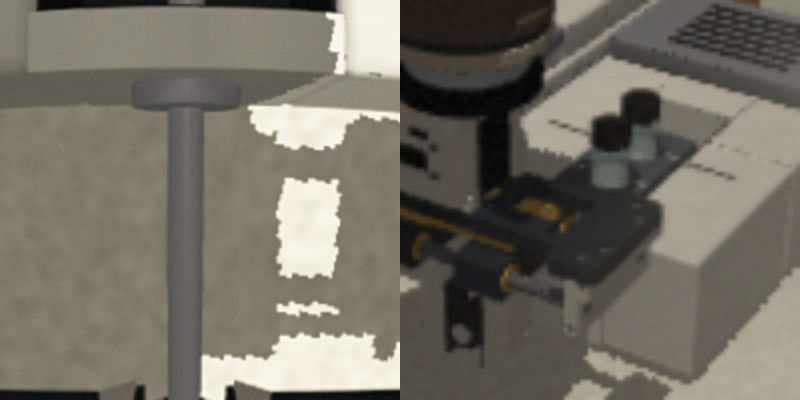

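At 37.5 mm the ring has not appeared beyond the bush (crop row 108), so I'll pull a bit further and check the rod's brightness profile.

Call:
{"method": "send_rows", "body": {
  "series": [
    [1, -0.001, 0, 0, 0, 0, 0],
    [1, -0.002, 0, 0, 0, 0, 0],
    [1, -0.0025, 0, 0, 0, 0, 0],
    [1, -0.0025, 0, 0, 0, 0, 0]
  ]
}}

```text
time: 14.58
eef_pos: [0.4352, 0.0145, 0.0485]
tool_rot: [-0.001, 0.994, 0.109, 0.002]
force: [7.5, 6.0, -5.0]
opening: 0.0219
grip_force: 30.0
```

```bash
cat > r.py <<'E'
from m import *
W=camera("wrist");D=camera("side");s=manip.sense(); print(s["eef_pos"],s["grip_force"],s["force"],np.hypot(*(s["eef_pos"]-[.474,.0229,0])[:2]))
g=W["color"].mean(2)
print("rod",[int(x) for x in g[76:110,319:326].mean(1)])
print("bush side",[int(x) for x in g[76:110,302:308].mean(1)])
# knob/rod points: rod px in world at z=.072
print("bush row z.08:",onz(W,322,94,.078,True))
for n,(u,v) in (("front",(432.5,0)),):pass
for c in((280+611/4-100,150+130/4),(280+641/4-100,150+105/4)):
    B=blob(D,int(c[0]),int(c[1]),7); print(B and (B[0],np.round(onz(D,*B[0],.119),4)))
E
python3 r.py
```

```text
[0.43516099 0.01447371 0.04853647] 30.006836531683803 [ 5.76307484  5.69879082 -6.23200016] 0.039742559861137644
rod [108, 110, 110, 108, 109, 107, 106, 105, 105, 97, 76, 73, 35, 11, 28, 82, 106, 105, 103, 103, 103, 103, 103, 103, 103, 103, 103, 102, 103, 103, 103, 102, 102, 102]
bush side [86, 86, 85, 86, 86, 86, 88, 87, 87, 88, 82, 73, 70, 71, 94, 115, 119, 119, 117, 117, 115, 116, 116, 114, 113, 112, 113, 114, 114, 115, 116, 118, 119, 120]
bush row z.08: [0.51393711 0.03251573 0.078     ]
(array([333.04395604, 182.24175824]), array([0.5834, 0.0456, 0.119 ]))
(array([338.73684211, 177.71052632]), array([0.6105, 0.0515, 0.119 ]))
```

```bash
python3 - <<'E'
from m import *
D=camera("side");W=camera("wrist")
m=(D["color"].max(2)<45); 
print("\n".join("".join("#" if v else "." for v in r) for r in m[168:195,322:352]))
o=cv2.imread("pics/side0.png").max(2)<45
print("\n".join("".join("#" if v else "." for v in r) for r in o[168:195,322:352]))
th=.215;x=np.array([np.cos(th),np.sin(th)])
f=lambda p:round(1e3*(p[:2]@x),1)
print("ring",[f(onz(W,322,r,.072,True)) for r in(87.5,89,90.5)],"bush top",[f(onz(W,322,r,.080,True)) for r in(86,87.5)],"bush side",[f(onz(W,305,r,.0755,True)) for r in(89,89.5)],"cam",f(np.array(W["world_from_camera"])[:3,3]))
E
```

```text
..............................
..............................
..............................
..............................
..............................
................##............
..............########........
..............########........
..............#########.......
..............#########.......
..............########........
.............#########........
.......###############........
......#############...........
......#########...............
.....##########...............
......#########...............
......#########...............
......#########...............
......########................
..............................
..............................
....#.........................
....#.........................
#####.........................
#####..........###............
#####..........##.............
..............................
..............................
..............................
..............................
..............................
.................##...........
...............#######........
..............#########.......
..............##########......
..............#########.......
..............#########.......
..............##########......
...............########.......
................#####.........
..............................
..............................
..............................
..............................
..............................
..............................
..............................
....#.........................
..####.#......................
.#####.#..#...................
######.#.....#................
########......................
######.#......................
ring [np.float64(512.4), np.float64(511.7), np.float64(511.1)] bush top [np.float64(512.2), np.float64(511.6)] bush side [np.float64(511.4), np.float64(511.2)] cam 498.8
```

The ring centre is now level with the bush face (511.7 against about 511.4 mm), and the travel reads 39.7 mm. In the side view the sample's cap sits where the blank's cap was at home. I'll hold here for the reading.

Call:
{"method": "send_rows", "body": {
  "series": [
    [1, 0, 0, 0, 0, 0, 0],
    [1, 0, 0, 0, 0, 0, 0],
    [1, 0, 0, 0, 0, 0, 0],
    [1, 0, 0, 0, 0, 0, 0],
    [1, 0, 0, 0, 0, 0, 0],
    [1, 0, 0, 0, 0, 0, 0],
    [1, 0, 0, 0, 0, 0, 0],
    [1, 0, 0, 0, 0, 0, 0]
  ]
}}

```text
time: 15.78
eef_pos: [0.4352, 0.0145, 0.0485]
tool_rot: [-0.001, 0.994, 0.109, 0.002]
force: [7.3, 6.5, -5.3]
opening: 0.0222
grip_force: 30.0
```

Call:
{"method": "send_rows", "body": {
  "series": [
    [1, 0, 0, 0, 0, 0, 0],
    [1, 0, 0, 0, 0, 0, 0],
    [1, 0, 0, 0, 0, 0, 0],
    [1, 0, 0, 0, 0, 0, 0]
  ]
}}

```text
time: 16.27
eef_pos: [0.4352, 0.0145, 0.0485]
tool_rot: [-0.001, 0.994, 0.109, 0.002]
force: [6.6, 6.1, -5.8]
opening: 0.0219
grip_force: 30.0
```

```bash
python3 r.py 2>&1 | head -2; python3 -c "
from rig import manip
print(manip.hand_in())"
```

```text
[0.43515787 0.0144787  0.0485434 ] 30.006837307009846 [ 6.73389436  6.15432376 -5.96450026] 0.03974455454411264
rod [109, 110, 109, 109, 108, 107, 106, 106, 104, 97, 77, 73, 35, 11, 28, 82, 107, 105, 103, 103, 104, 103, 103, 103, 103, 102, 103, 103, 103, 102, 103, 103, 102, 103]
the job is handed in; nothing more can be done
None
```

The sample vial is in the rear well and released, and the gripper is holding the slide's knob on the 40 mm mark (39.7 mm measured, ring level with the bush); the job is handed in at about 16 s, with no verdict returned.

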